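Put two bottles into the free cells of the covered drinks crate

ROBOT

A 6-joint arm with a two-finger parallel gripper is mounted at the origin on the work surface. World frame = base frame: x ahead of the robot, y to its left, z up, the work surface at z = 0. Lengths are in m, angles in rad, forces in N, time in s.
With the tool pointing down it reaches from about 0.3 to 0.825 m from the base axis. Payload 5.4 kg.
Tool frame: the origin (TCP) lies at the very end of the fingers, on their centre line; the grasp point (between the pads) lies pinch_z behind it (pinch_z is the distance from the TCP to the grasp point, in m); z points along the fingers, y is the direction in which the jaws open and shut (so a half turn about z gives the same grasp; the last joint's range is limited). The gripper opens to 92 mm and grips with 3 to 60 N. Pads are 20 mm wide; open, the fingers measure 128 mm over their backs; the gripper's body (75 mm by 189 mm) begins 69 mm behind the grasp point.
Start: joints at [0.991, 0.158, 1.597, -0, 1.386, -0.21], TCP at [0.208, 0.536, 0.215] pointing down, gripper open.
Joint ranges: [-2.91, 2.91], [-0.94, 2.29], [0.18, 2.7], [-1.29, 4.43], [0.17, 2.64], [-3, 3]. Speed limits (rad/s): [2.57, 2.57, 3.14, 3.14, 3.14, 3.14].

INTERFACE

Orientations are given as [roll, pitch, yaw] about the fixed x, y, z axes, in that order (R = Rz(yaw) Ry(pitch) Rx(roll)).
In Python, from workcell import * gives the robot as it stands. The module is installed in compiled form; this text tells all that it offers.
- The arm moves only by the shell command python3 -m handwheel 'ROWS' [FORCE]. ROWS is JSON, a list of rows, each a list of 3 entries, a list of its own where there are three numbers: the shift along the world's x, y, z in mm, then the turn, a rotation vector about the world's x, y, z in rad, then the gripper command: -1 is shut, 1 is fully open, values between are in proportion. A call has 1 to 8 rows; each row shifts and turns the commanded pose from where the row before left it; what a row does not reach is not made up. A row lasts 1/10 s, in which the tool goes at most 50 mm and 8.59 degrees, less where a joint would pass 70% of its speed; a pose out of reach is approached as far as the arm can. A call with a gripper value outside its range is refused whole. The fingers move at their own pace and stop on an object; FORCE is the grip in N (left out, the last holds). Time passes only in rows, so rows that do not move let the fingers close. It gives the time, the measured TCP pose, the force and the opening at its end, in the units of the state.
- state(): the state, without advancing time (a new reading comes with each control period).
- grab_frame(name): name is "scene" or "top" or "wrist"; returns (picture, depth): 420x560x3 uint8, red, green, blue; 420x560 float32, m along the optical axis (not along the pixel's ray), 0 where there is no reading.
- get_calibration(name): a dict with "K" (3x3 intrinsics, pixels), "k1" (the pictures are not rectified: a ray, as slopes to the right and down, at radius r is drawn at 1 + k1 r^2 times it, then the intrinsics apply), "world_from_camera" (4x4, takes a point from camera to world coordinates). Camera axes: x right, y up, looking along -z (the intrinsics and any distortion apply to the point x, -y, -z); pixel columns grow to the right and rows downward; lengths in m; the calibration is good to about 2 mm. A picture is of the moment at which its call begins: read the wrist's pose just before it. get_calibration takes no time and is no camera call; for the wrist camera it gives the pose at the moment of the call.
- job_done(): hands the job in, once; it reports no verdict.
The state is a dict: "time_s": time; "joint_positions": joint angles; "joint_velocities": joint speeds; "tau": joint torques, N m; "position": TCP position; "orientation": TCP orientation; "ft_force": force on the tool from outside, world axes, zero at the start; "torque": the same for the moment, N m; "finger_gap": finger opening in m.
Only numpy, scipy, OpenCV 4.12 (cv2) and the standard library are available. Lean on these libraries where they do the work, as an engineer would, in place of code of your own. Each camera call takes 0.05 s, during which the arm holds its last target.

TASK

Put the two bottles that stand on the desk away in the covered drinks crate, one in each of its two empty cells, upright and fully down like the bottle that is already in there. Three of the shut flaps have a short tin under them and you cannot see which, so feel for the empty cells: press gently, do not force a flap that is blocked, and lower the bottles in rather than dropping them. Do not pull out or knock over the bottle already in the crate, and leave the calculator, account book and beaker where they are.

Things in the scene. Friction and masses are not known exactly. Their poses are not given: they have to be found in the camera images.
- crate: green insulated drinks crate with a white latched cover, fixed: 240 mm (its x) by 330 mm (its y), cover top 118 mm above the table. 2 by 3 cells at 90 mm pitch, 84 mm square inside; over each the cover has an 80 mm square opening shut by a grey push-in flap. Origin: middle of the underside; x away from the robot, y to the left, z up (turned by its yaw).
- cell1 (a point): middle of the opening of cell 1 (row nearer the robot, left), level with the cover's top face, 118 mm above the table; axes as the crate's. It already holds bottle0, standing up through its open flap with its base 13 mm above the table: that is how the others should end.
- cell2 (a point): middle of the opening of cell 2 (row nearer the robot, middle), level with the cover's top face, 118 mm above the table; axes as the crate's. Flap shut. Of the five shut cells (cell2 to cell6) three hold a 66 mm tin and two are empty; shut flaps look alike and which are empty changes every time.
- cell3 (a point): middle of the opening of cell 3 (row nearer the robot, right), level with the cover's top face, 118 mm above the table; axes as the crate's. Flap shut. In an empty cell a bottle pushes the flap down against about 2 to 5 N, then goes on till its base stands on a mat 13 mm above the table, its top 65 mm above the cover; the flap leans on it.
- cell4 (a point): middle of the opening of cell 4 (far row, left), level with the cover's top face, 118 mm above the table; axes as the crate's. Flap shut. Over a tin the flap gives a little and then stops hard: the bottle's base gets no more than 15 mm below the cover's top face.
- cell5 (a point): middle of the opening of cell 5 (far row, middle), level with the cover's top face, 118 mm above the table; axes as the crate's. Flap shut: a grey plate 75 mm square, 3 mm thick, lightly sprung, hinged along its +x edge, opening only downwards; it shuts by itself. It pushes back harder if the bottle is off centre towards the hinge.
- cell6 (a point): middle of the opening of cell 6 (far row, right), level with the cover's top face, 118 mm above the table; axes as the crate's. Flap shut; under it a tin, or nothing.
- bottle0_center (a point): the bottle that already stands in cell1; a closed, full, clear bottle, 62 mm diameter, 170 mm tall, about 0.37 kg, blue band round its body, white 38 mm screw cap (its top 26 mm) over a slimmer 32 mm neck; the shoulder begins 134 mm above the base. This point is its centre, 85 mm above its base; z runs up to the cap.
- bottle1_center (a point): one of the two bottles to put away, standing on the table; a closed, full, clear bottle, 62 mm diameter, 170 mm tall, about 0.37 kg, blue band round its body, white 38 mm screw cap (its top 26 mm) over a slimmer 32 mm neck; the shoulder begins 134 mm above the base. This point is its centre, 85 mm above its base; z runs up to the cap.
- bottle2_center (a point): the other bottle to put away, standing on the table; the same as bottle1.
- calculator: black desk calculator lying flat, 150 x 110 x 22 mm; origin at the middle of its underside. Leave it where it is.
- account_book: brown account book lying flat, 150 x 210 x 21 mm; origin at the middle of its underside. Leave it where it is.
- beaker: bright green plastic beaker standing upside down, 82 mm diameter, 84 mm tall; origin at the middle of its underside. Leave it where it is.
Mind the look-alikes: they are no part of the job. Leave any green or orange look-alike of the part that bears bottle2_center alone.

How it is judged:
By the outcome, as a careful person would: the job done as asked, in the order asked, and still so for the second after the job is handed in, with the robot touching nothing.
It also fails if it takes over 72 s, if anything falls off the work surface, if the arm or the gripper's body presses on something with over 40 N, if the wrist force passes 120 N, or if a joint passes its speed limit or range.

## Working session

There is one attempt and no reset: what is moved stays moved. The work goes in short steps, Python scripts to look and compute and a shell command to move; the robot and the scene stay as the last step left them, time stands still between calls to the robot, and variables do not carry over. Pictures are saved under pics/ and viewed, and the job is handed in when it is done.

```bash
mkdir -p pics
cat > h.py <<'E'
from workcell import *
import numpy as np, cv2
def snap(n,f):
    c=get_calibration(n); p,d=grab_frame(n)
    cv2.imwrite(f'pics/{f}.png',cv2.cvtColor(p,cv2.COLOR_RGB2BGR)); np.savez(f'pics/{f}.npz',p=p,d=d,K=c['K'],k1=c['k1'],T=c['world_from_camera'])
def ray(f,u,v):
    z=np.load(f'pics/{f}.npz'); K=z['K']; D=np.array([float(z['k1']),0,0,0,0])
    q=cv2.undistortPoints(np.array([[[u,v]]],float),K,D)[0,0]
    T=z['T']; return T[:3,3], T[:3,:3]@np.array([q[0],-q[1],-1.]), z['d']
def atz(f,u,v,h):
    o,r,_=ray(f,u,v); return o+r*(h-o[2])/r[2]
def dep(f,u,v):
    o,r,d=ray(f,u,v); w=d[int(v)-1:int(v)+2,int(u)-1:int(u)+2]; w=w[w>0]
    return o+r*np.median(w) if len(w) else None
E
python3 - <<'E'
from h import *
snap('scene','s0'); snap('top','t0'); s=state(); print(s['time_s'],s['position'],s['orientation'],s['finger_gap'],s['ft_force'])
E
```

```text
0.1 [0.20753295 0.53565239 0.21371609] [-3.13995666e+00 -3.43648764e-04  2.77179449e+00] 0.09154608356987723 [0.46201805 0.70665504 0.73198057]
```

View pics/s0.png

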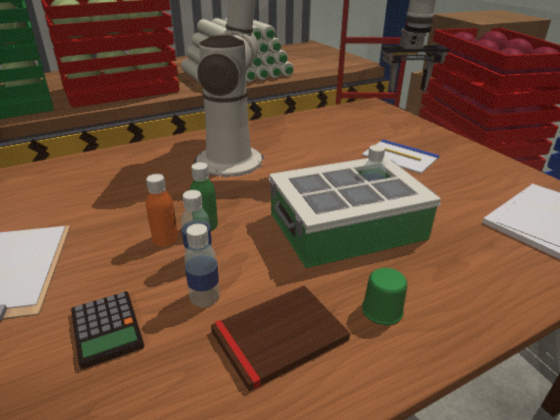

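View pics/t0.png

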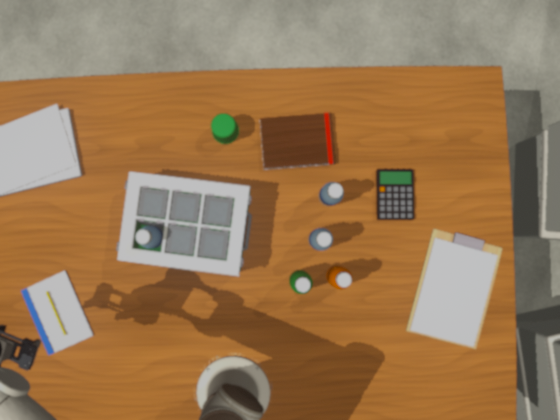

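Run:
```python
import cv2
a=cv2.imread('pics/t0.png')
cv2.imwrite('pics/t0c.png',cv2.resize(a[160:310,260:400],None,fx=4,fy=4,interpolation=cv2.INTER_CUBIC))
cv2.imwrite('pics/t0k.png',cv2.resize(a[165:285,110:260],None,fx=5,fy=5,interpolation=cv2.INTER_CUBIC))
```

```text
(no output)
```

View pics/t0c.png

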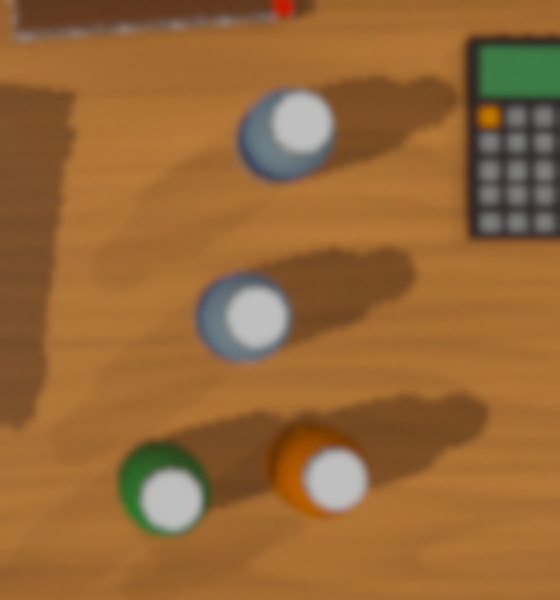

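View pics/t0k.png

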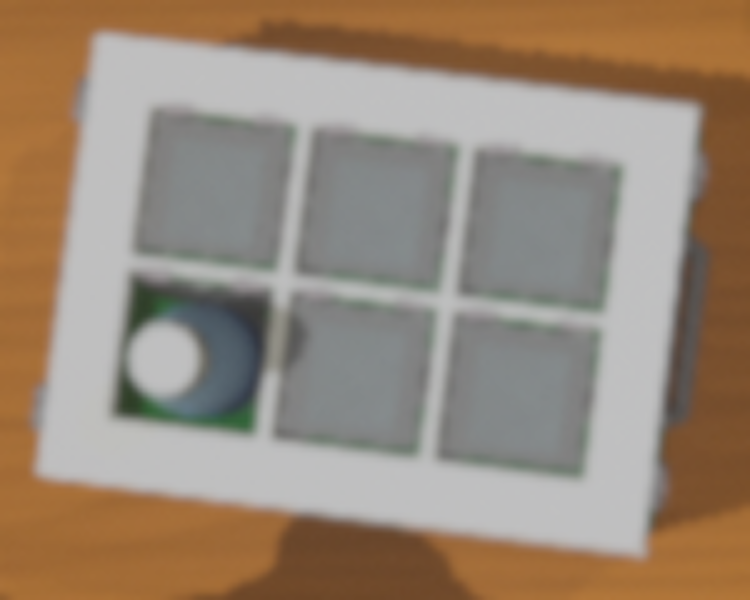

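The top view shows four bottles. Two are clear with a blue body: A, cap at (335.5,190.5), and B, cap at (324.5,239). The other two are solid green (303,284) and orange (344,280). Bottle1 and bottle2 are the clear ones with the blue band, so green and orange are the look-alikes and stay. The crate's cover corners are near (129,172), (250,186), (240,276) and (117,260). Bottle0's cell is lower left.

Run:
```python
from h import *
f='t0'
g=lambda u,v,h:atz(f,u,v,h)
for n,(x,y) in dict(A=(302,122),B=(258,317),G=(172,499),O=(336,479)).items():
    u=(x+.5)/4-.5+260; v=(y+.5)/4-.5+160
    print(n,g(u,v,.17).round(4),dep(f,u,v))
k=lambda x,y:((x+.5)/5-.5+110,(y+.5)/5-.5+165)
C=[g(*k(*p),.118)[:2] for p in[(95,33),(702,103),(648,555),(36,475)]]
C=np.array(C);print(C.round(4)); L=np.array([[.12,.165],[.12,-.165],[-.12,-.165],[-.12,.165]])
# rigid fit
def fit(L,C):
    m=C.mean(0);H=(L-L.mean(0)).T@(C-m);a=np.arctan2(H[0,1]-H[1,0],H[0,0]+H[1,1]);R=np.array([[np.cos(a),-np.sin(a)],[np.sin(a),np.cos(a)]]);t=m-R@L.mean(0);print(t,a,(R@L.T).T+t-C);return R,t
fit(L,C)
# opening corners: outer ones
P=[(152,107),(622,163),(585,477),(113,417)]
C2=np.array([g(*k(*p),.118)[:2] for p in P]); h=np.array([[.085,.130],[.085,-.130],[-.085,-.130],[-.085,.130]])
R,t=fit(h,C2)
for i,(a,b) in enumerate([(-.045,.09),(-.045,0),(-.045,-.09),(.045,.09),(.045,0),(.045,-.09)]): print(i+1,(R@[a,b]+t).round(4))
print(dep(f,*k(70,300)),dep(f,*k(280,280)))
print('b0cap',g(*k(165,362),.183))
for n,u,v,z in[('calc',395,194,.02),('book',297,140,.02),('beaker',224,128,.084)]:print(n,g(u,v,z))
```

```text
A [ 0.5664 -0.295   0.17  ] [ 0.56629221 -0.2949131   0.17074389]
B [ 0.4399 -0.2618  0.17  ] [ 0.43989058 -0.26185261  0.16951796]
G [ 0.3235 -0.2022  0.17  ] [ 0.32365492 -0.20214831  0.17124719]
O [ 0.3331 -0.3093  0.17  ] [ 0.33294682 -0.30957626  0.16814345]
[[ 0.6396  0.2618]
 [ 0.5908 -0.0709]
 [ 0.3476 -0.0353]
 [ 0.3984  0.2982]]
[0.49410186 0.11346057] -0.14822542344004497 [[-0.00246703 -0.00286971]
 [-0.00238819  0.00343918]
 [ 0.00349893  0.00324203]
 [ 0.00135629 -0.0038115 ]]
[0.4941712 0.1139909] -0.1469493226913902 [[-4.91797636e-04 -2.29338417e-04]
 [-2.22759527e-04 -3.67414993e-04]
 [ 6.62314141e-04  2.33746838e-04]
 [ 5.22430220e-05  3.63006573e-04]]
1 [0.4628 0.2096]
2 [0.4497 0.1206]
3 [0.4365 0.0315]
4 [0.5519 0.1964]
5 [0.5387 0.1074]
6 [0.5255 0.0184]
[0.49336079 0.27715282 0.11927737] [0.50122613 0.16118705 0.11746533]
b0cap [0.45764481 0.20996    0.183     ]
calc [ 0.56325978 -0.48803491  0.02      ]
book [ 0.72889832 -0.20771005  0.02      ]
beaker [ 0.75741872 -0.00096968  0.084     ]
```

```bash
python3 -c "
import workcell as w
print([n for n in dir(w) if n[0]!='_'], getattr(w,'pinch_z',None), w.state().keys())"
python3 -m handwheel '[[[0,-50,10],[0,0,-0.14],1],[[0,-50,10],[0,0,-0.14],1],[[20,-50,0],[0,0,-0.14],1],[[20,-50,0],[0,0,-0.14],1],[[20,-50,0],[0,0,-0.14],1],[[20,-50,0],[0,0,-0.14],1],[[20,-50,0],[0,0,-0.14],1],[[20,-50,0],[0,0,-0.14],1]]' 30
```

```text
['IKError', 'get_calibration', 'grab_frame', 'job_done', 'pinch_z', 'state'] 0.0187 dict_keys(['time_s', 'joint_positions', 'joint_velocities', 'tau', 'position', 'orientation', 'ft_force', 'torque', 'finger_gap'])
time_s: 0.9
position: [0.3193, 0.1577, 0.234]
orientation: [3.141, -0.0, 1.647]
ft_force: [0.6, 0.1, 0.7]
finger_gap: 0.0921
```

```bash
python3 -m handwheel '[[[14,-50,0],[0,0,-0.0285],1],[[14,-50,0],[0,0,-0.0285],1],[[14,-50,0],[0,0,-0.0285],1],[[14,-50,0],[0,0,-0.0285],1],[[14,-50,0],[0,0,-0.0285],1],[[14,-50,0],[0,0,-0.0285],1],[[14,-50,0],[0,0,-0.0285],1],[[14,-48,0],[0,0,-0.0285],1]]'; python3 -m handwheel '[[[0,0,0],[0,0,0],1],[[0,0,0],[0,0,0],1]]'
python3 - <<'E'
from h import *
s=state();print(s['position'],s['orientation']); snap('wrist','w0')
E
```

```text
time_s: 1.7
position: [0.4275, -0.2276, 0.2338]
orientation: [-3.141, -0.0, 1.422]
ft_force: [-0.8, 0.5, 1.0]
finger_gap: 0.0918
time_s: 1.9
position: [0.4272, -0.2259, 0.2333]
orientation: [-3.14, -0.002, 1.422]
ft_force: [-0.7, 0.3, -0.4]
finger_gap: 0.0917
[ 0.42718077 -0.22586043  0.23329496] [-3.13967547e+00 -1.61809306e-03  1.42224254e+00]
```

View pics/w0.png

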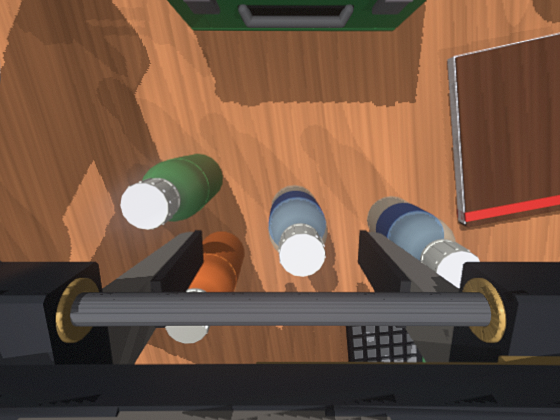

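The wrist view shows clear bottle B with its cap at (302,254) and A's cap at (458,270). The green one is on the left (147,205), and the orange is behind the fingers.

Run:
```python
from h import *
print(atz('w0',302,254,.17),atz('w0',458,268,.17))
```

```text
[ 0.44028065 -0.25889554  0.17      ] [ 0.56493505 -0.28953136  0.17      ]
```

```bash
python3 -m handwheel '[[[7,-17,0],[0,0,0],1],[[6,-17,0],[0,0,0],1],[[0,0,0],[0,0,0],1],[[0,0,-30],[0,0,0],1],[[0,0,-30],[0,0,0],1],[[0,0,-30],[0,0,0],1],[[0,0,-20],[0,0,0],1],[[0,0,-11],[0,0,0],1]]'; python3 -m handwheel '[[[0,0,0],[0,0,0],1],[[0,0,0],[0,0,0],1]]'
```

```text
time_s: 2.75
position: [0.4396, -0.2569, 0.1115]
orientation: [-3.139, -0.002, 1.425]
ft_force: [-0.1, 0.7, 0.2]
finger_gap: 0.0922
time_s: 2.95
position: [0.4411, -0.2594, 0.1143]
orientation: [3.14, 0.001, 1.424]
ft_force: [0.2, -0.5, -0.6]
finger_gap: 0.092
```

```bash
python3 -m handwheel '[[[0,0,-2],[0,0,0],-1],[[0,0,0],[0,0,0],-1],[[0,0,0],[0,0,0],-1],[[0,0,0],[0,0,0],-1],[[0,0,0],[0,0,0],-1],[[0,0,0],[0,0,0],-1]]' 35; python3 -m handwheel '[[[0,0,0],[0,0,0],-1],[[0,0,0],[0,0,0],-1]]'
```

```text
time_s: 3.55
position: [0.4404, -0.2596, 0.1114]
orientation: [-3.141, 0.0, 1.424]
ft_force: [-1.5, -0.2, 1.6]
finger_gap: 0.0554
time_s: 3.75
position: [0.4405, -0.2596, 0.1114]
orientation: [-3.141, 0.0, 1.424]
ft_force: [-2.4, 0.3, 2.7]
finger_gap: 0.0552
```

Run:
```python
from h import *
snap('scene','s1'); snap('wrist','w1')
a=cv2.imread('pics/s1.png'); cv2.imwrite('pics/s1c.png',cv2.resize(a[100:320,130:290],None,fx=3,fy=2.7,interpolation=cv2.INTER_CUBIC))
print(state()['finger_gap'],state()['position'],state()['ft_force'])
```

```text
0.0552013351427989 [ 0.44053849 -0.25962649  0.1113732 ] [-1.90301901  0.86514023  3.91602407]
```

View pics/s1c.png

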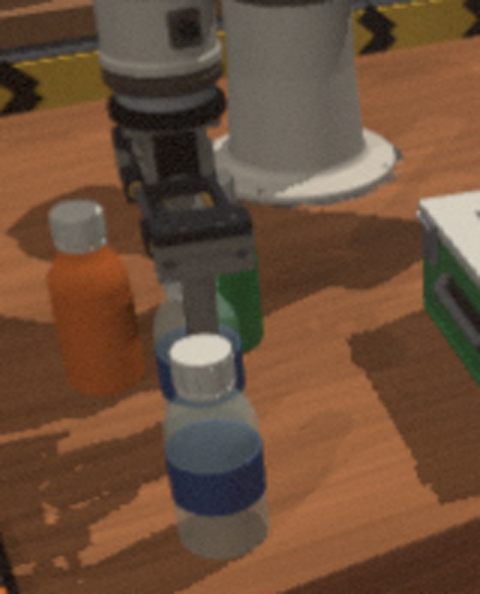

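View pics/w1.png

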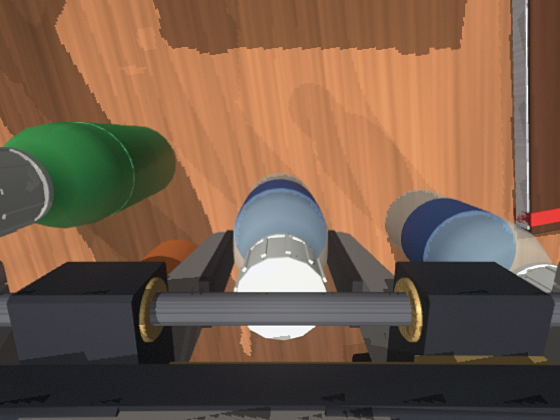

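```bash
python3 -m handwheel '[[[0,0,5],[0,0,0],-1],[[0,0,10],[0,0,0],-1],[[0,0,15],[0,0,0],-1],[[0,0,0],[0,0,0],-1],[[0,0,0],[0,0,0],-1]]'
python3 - <<'E'
from h import *
snap('scene','s2'); snap('wrist','w2')
a=cv2.imread('pics/s2.png');b=cv2.imread('pics/w2.png'); cv2.imwrite('pics/m2.png',np.hstack([cv2.resize(a[120:280,150:270],(420,560)),cv2.resize(b[:,100:460],(380,560))]))
E
```

```text
time_s: 4.35
position: [0.4408, -0.2596, 0.1414]
orientation: [3.141, 0.0, 1.424]
ft_force: [-0.7, -1.1, -3.2]
finger_gap: 0.0547
```

View pics/m2.png

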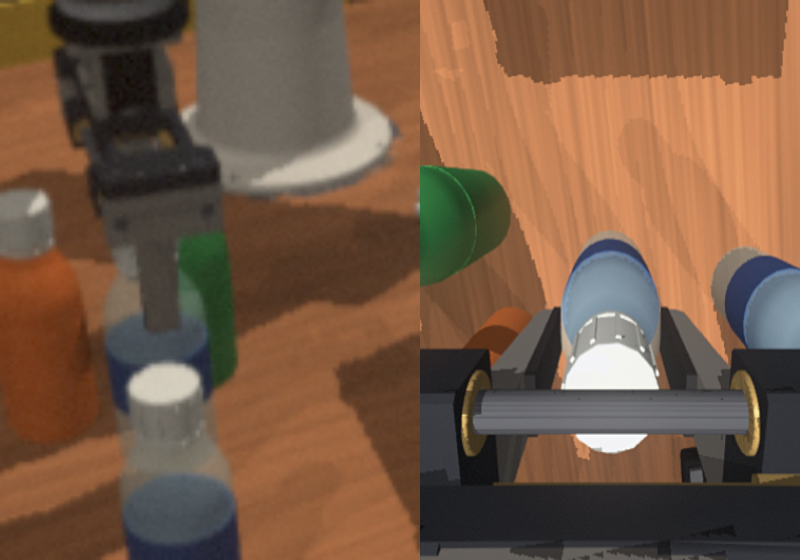

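Run:
```python
from h import *
for f in('w1','w2'):
  print(f,[dep(f,u,v) for u,v in((280,272),(270,280),(280,332),(250,280))])
  T=np.load(f'pics/{f}.npz')['T'];print(T[:3,3])
```

```text
w1 [array([ 0.44214231, -0.24830463,  0.16915124]), array([ 0.43768463, -0.25125056,  0.16892098]), array([ 0.43819471, -0.27524624,  0.16878556]), array([ 0.42981884, -0.25005095,  0.16899951])]
[ 0.44984418 -0.19538966  0.28046918]
w2 [array([ 0.44209792, -0.24778723,  0.1989919 ]), array([ 0.43764228, -0.25078857,  0.19862769]), array([ 0.43815372, -0.27470279,  0.19850724]), array([ 0.42978975, -0.24961012,  0.1986698 ])]
[ 0.44977488 -0.19513564  0.3099264 ]
```

```bash
python3 -m handwheel '[[[0,0,38],[0,0,0],-1],[[0,0,38],[0,0,0],-1],[[0,0,38],[0,0,0],-1],[[0,40,0],[0,0,0],-1],[[0,40,0],[0,0,0],-1],[[-1,40,0],[0,0,0],-1],[[-1,40,0],[0,0,0],-1],[[-1,40,0],[0,0,0],-1]]'; python3 -m handwheel '[[[-1,40,0],[0,0,0],-1],[[0,30,0],[0,0,0],-1],[[0,22,0],[0,0,0],-1],[[0,0,0],[0,0,0],-1],[[0,0,0],[0,0,0],-1]]'
python3 - <<'E'
from h import *
snap('scene','s3');s=state();print(s['position'],s['orientation'],s['ft_force'],s['time_s'])
a=cv2.imread('pics/s3.png');cv2.imwrite('pics/s3c.png',cv2.resize(a[40:270,240:460],(760,600)*1 if 0 else (574,600)))
E
```

```text
time_s: 5.25
position: [0.437, -0.0579, 0.2544]
orientation: [-3.141, -0.0, 1.423]
ft_force: [0.2, 0.2, -3.0]
finger_gap: 0.0549
time_s: 5.75
position: [0.4363, 0.0324, 0.2546]
orientation: [-3.141, 0.001, 1.425]
ft_force: [0.3, 0.2, -3.1]
finger_gap: 0.0552
[0.43644756 0.03194423 0.25469336] [-3.14076338e+00  4.89397812e-04  1.42369548e+00] [ 1.00348143 -0.10015197 -3.10221622] 5.8
```

View pics/s3c.png

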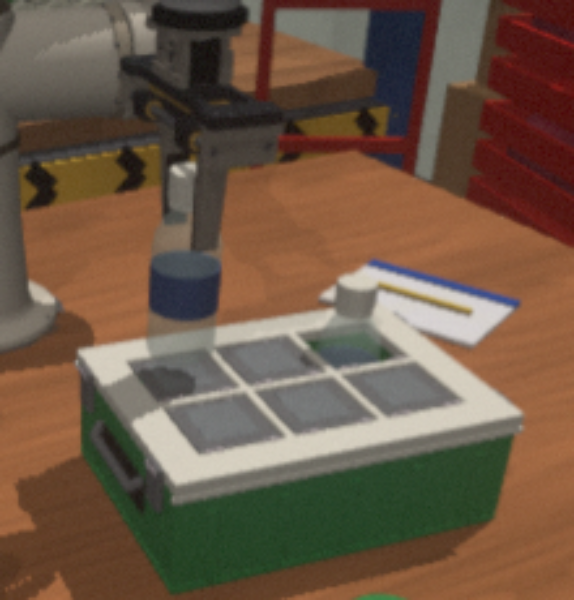

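The scene picture shows the bottle hanging upright over cell 3, and bottle0's cap stands up through cell 1. Next I feel downward.

```bash
python3 -m handwheel '[[[-1,0,-10],[0,0,0],-1],[[0,0,-8],[0,0,0],-1],[[0,0,-4],[0,0,0],-1],[[0,0,-3],[0,0,0],-1],[[0,0,-2],[0,0,0],-1]]';python3 -m handwheel '[[[0,0,-2],[0,0,0],-1],[[0,0,-2],[0,0,0],-1]]';python3 -m handwheel '[[[0,0,-2],[0,0,0],-1],[[0,0,-2],[0,0,0],-1]]'
```

```text
time_s: 6.3
position: [0.4355, 0.0323, 0.2278]
orientation: [-3.141, 0.0, 1.423]
ft_force: [0.1, -0.1, -1.8]
finger_gap: 0.0553
time_s: 6.5
position: [0.4358, 0.0324, 0.226]
orientation: [3.141, 0.0, 1.424]
ft_force: [-7.2, 0.9, 14.5]
finger_gap: 0.0552
time_s: 6.7
position: [0.4362, 0.0323, 0.2256]
orientation: [3.139, 0.001, 1.424]
ft_force: [-14.1, 2.3, 34.9]
finger_gap: 0.0554
```

Cell 3 is blocked, so I back off at once. From here I'll use smaller steps and check after each one.

```bash
python3 -m handwheel '[[[0,0,10],[0,0,0],-1],[[0,0,12],[0,0,0],-1],[[0,0,0],[0,0,0],-1]]'
python3 - <<'E'
from h import *
snap('wrist','w4');s=state();print(s['position'],s['orientation'],s['ft_force'],s['time_s'])
f='w4'
print([dep(f,u,v) for u,v in((280,272),(270,280),(280,332),(250,280))])
E
```

```text
time_s: 7.0
position: [0.4368, 0.0323, 0.244]
orientation: [3.138, 0.0, 1.424]
ft_force: [-0.0, -0.5, -2.7]
finger_gap: 0.0549
[0.43624201 0.03236858 0.24288619] [3.13964711e+00 5.44478894e-05 1.42383226e+00] [-0.14451342  0.65756059 -3.56346574] 7.05
[array([0.43818693, 0.04353412, 0.30162073]), array([0.43373537, 0.04064154, 0.30149015]), array([0.43431388, 0.01711256, 0.30204075]), array([0.42588294, 0.04189178, 0.30163878])]
```

View pics/w4.png

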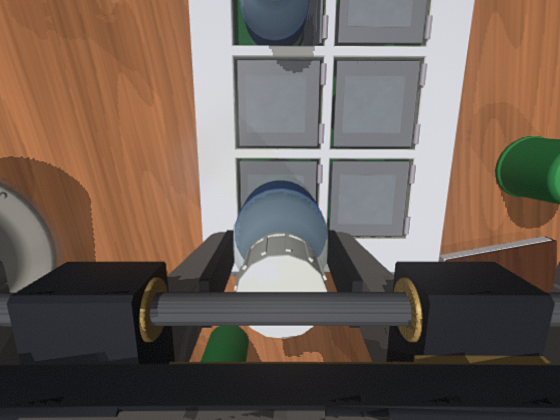

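Run:
```python
from h import *
f='w4'
c=np.array([atz(f,u,v,.118)[:2] for u,v in((235,57),(323,57),(323,149),(235,149))]);print('cell2',c,c.mean(0))
c=np.array([atz(f,u,v,.118)[:2] for u,v in((331,57),(424,57),(418,149),(331,149))]);print('cell5',c,c.mean(0))
c=np.array([atz(f,u,v,.118)[:2] for u,v in((329,159),(413,159),(409,237),(329,237))]);print('cell6',c,c.mean(0))
print('cap',[dep(f,u,v) for u,v in((280,240),(280,332),(239,290),(323,290))])
```

```text
cell2 [[0.41674109 0.16668523]
 [0.49400216 0.1554715 ]
 [0.48505212 0.07564095]
 [0.4023116  0.08777077]] [0.44952674 0.12139211]
cell5 [[0.50103158 0.15444059]
 [0.58266191 0.14233975]
 [0.57439137 0.06243732]
 [0.49258155 0.07453241]] [0.5376666  0.10843752]
cell6 [[ 0.48968709  0.06543087]
 [ 0.56929219  0.05366774]
 [ 0.56178124 -0.02484607]
 [ 0.48118884 -0.0129567 ]] [0.52548734 0.02032396]
cap [array([0.43925517, 0.05026335, 0.28343072]), array([0.43431388, 0.01711256, 0.30204075]), array([0.42083736, 0.03833699, 0.3018369 ]), array([0.4541493 , 0.03315583, 0.30146034])]
```

```bash
python3 -m handwheel '[[[3,20,3],[0,0,0],-1],[[3,20,0],[0,0,0],-1],[[3,20,0],[0,0,0],-1],[[3,20,0],[0,0,0],-1],[[0,9,0],[0,0,0],-1],[[0,0,-6],[0,0,0],-1],[[0,0,-6],[0,0,0],-1],[[0,0,0],[0,0,0],-1]]';python3 -m handwheel '[[[0,0,-3],[0,0,0],-1],[[0,0,-2],[0,0,0],-1]]'
```

```text
time_s: 7.85
position: [0.4467, 0.1207, 0.2315]
orientation: [-3.139, 0.001, 1.423]
ft_force: [0.1, -0.4, -3.3]
finger_gap: 0.0552
time_s: 8.05
position: [0.4477, 0.121, 0.228]
orientation: [3.142, 0.0, 1.423]
ft_force: [-0.2, 0.3, -2.3]
finger_gap: 0.055
```

```bash
python3 -m handwheel '[[[0,0,-1],[0,0,0],-1],[[0,0,-1],[0,0,0],-1]]'
```

```text
time_s: 8.25
position: [0.4477, 0.1213, 0.2264]
orientation: [3.141, -0.0, 1.424]
ft_force: [-0.7, 0.6, -1.5]
finger_gap: 0.0555
```

```bash
python3 -m handwheel '[[[0,0,-2],[0,0,0],-1]]'; python3 -m handwheel '[[[0,0,-1],[0,0,0],-1]]'
```

```text
time_s: 8.35
position: [0.4478, 0.1215, 0.2245]
orientation: [3.141, -0.0, 1.424]
ft_force: [-1.1, -0.6, -1.3]
finger_gap: 0.0549
time_s: 8.45
position: [0.4478, 0.1215, 0.2233]
orientation: [3.141, -0.0, 1.424]
ft_force: [0.0, -0.0, -0.1]
finger_gap: 0.0549
```

Cell 2 gives softly, already lower than cell 3 did. I continue in small steps.

```bash
python3 -m handwheel '[[[0,0,-2],[0,0,0],-1]]'; python3 -m handwheel '[[[0,0,-2],[0,0,0],-1]]'
```

```text
time_s: 8.55
position: [0.448, 0.1215, 0.2215]
orientation: [3.14, -0.0, 1.424]
ft_force: [-0.2, -0.3, -0.9]
finger_gap: 0.0553
time_s: 8.65
position: [0.4477, 0.1215, 0.2193]
orientation: [3.141, -0.0, 1.424]
ft_force: [-0.4, 1.1, -0.9]
finger_gap: 0.0551
```

```bash
python3 -m handwheel '[[[0,0,-2],[0,0,0],-1]]'; python3 -m handwheel '[[[0,0,-1],[0,0,0],-1]]'
```

```text
time_s: 8.75
position: [0.4475, 0.1215, 0.217]
orientation: [-3.141, -0.0, 1.424]
ft_force: [0.2, -0.1, -1.8]
finger_gap: 0.0549
time_s: 8.85
position: [0.4473, 0.1215, 0.2158]
orientation: [-3.141, 0.0, 1.424]
ft_force: [-0.5, -0.2, -0.6]
finger_gap: 0.0553
```

```bash
python3 -m handwheel '[[[0,0,-1],[0,0,0],-1],[[0,0,-1],[0,0,0],-1]]'; python3 -m handwheel '[[[0,0,-1],[0,0,0],-1],[[0,0,-1],[0,0,0],-1]]'
```

```text
time_s: 9.05
position: [0.4475, 0.1215, 0.214]
orientation: [-3.141, 0.0, 1.424]
ft_force: [-0.4, -0.4, -2.3]
finger_gap: 0.0549
time_s: 9.25
position: [0.4475, 0.1215, 0.2121]
orientation: [-3.141, -0.0, 1.424]
ft_force: [-1.0, -0.3, -1.1]
finger_gap: 0.0547
```

```bash
python3 -m handwheel '[[[0,0,-2],[0,0,0],-1],[[0,0,-2],[0,0,0],-1]]'; python3 -m handwheel '[[[0,0,-2],[0,0,0],-1],[[0,0,-2],[0,0,0],-1]]'
```

```text
time_s: 9.45
position: [0.4475, 0.1215, 0.208]
orientation: [-3.141, -0.0, 1.424]
ft_force: [-1.6, 0.7, -2.1]
finger_gap: 0.0553
time_s: 9.65
position: [0.4475, 0.1215, 0.2039]
orientation: [-3.141, 0.0, 1.424]
ft_force: [-0.8, -0.1, -2.6]
finger_gap: 0.0549
```

Cell 2 is empty: the base is about 25 mm below the cover and only a light force remains. I lower further.

```bash
python3 -m handwheel '[[[0,0,-5],[0,0,0],-1],[[0,0,-5],[0,0,0],-1],[[0,0,-5],[0,0,0],-1],[[0,0,-5],[0,0,0],-1]]'; python3 -m handwheel '[[[0,0,-5],[0,0,0],-1],[[0,0,-5],[0,0,0],-1],[[0,0,-5],[0,0,0],-1],[[0,0,-5],[0,0,0],-1]]'
```

```text
time_s: 10.05
position: [0.4475, 0.1214, 0.1835]
orientation: [-3.141, 0.0, 1.424]
ft_force: [-0.9, -0.9, -3.3]
finger_gap: 0.0551
time_s: 10.45
position: [0.4477, 0.1214, 0.1638]
orientation: [3.141, 0.0, 1.424]
ft_force: [-0.7, -0.3, -3.6]
finger_gap: 0.0547
```

```bash
python3 -m handwheel '[[[0,0,-5],[0,0,0],-1],[[0,0,-5],[0,0,0],-1],[[0,0,-5],[0,0,0],-1]]'; python3 -m handwheel '[[[0,0,-5],[0,0,0],-1],[[0,0,-4],[0,0,0],-1],[[0,0,-3],[0,0,0],-1],[[0,0,0],[0,0,0],-1]]'
```

```text
time_s: 10.75
position: [0.4476, 0.1215, 0.1488]
orientation: [3.142, -0.0, 1.424]
ft_force: [0.6, -0.4, -3.4]
finger_gap: 0.0549
time_s: 11.15
position: [0.4472, 0.1215, 0.1367]
orientation: [-3.141, 0.0, 1.424]
ft_force: [-0.2, -0.1, -3.6]
finger_gap: 0.0552
```

```bash
python3 -m handwheel '[[[0,0,-4],[0,0,0],-1],[[0,0,-3],[0,0,0],-1],[[0,0,-2],[0,0,0],-1]]'; python3 -m handwheel '[[[0,0,-1],[0,0,0],-1],[[0,0,0],[0,0,0],-1]]'; python3 -m handwheel '[[[0,0,-1],[0,0,0],-1],[[0,0,0],[0,0,0],-1]]'
```

```text
time_s: 11.45
position: [0.4475, 0.1215, 0.1279]
orientation: [-3.141, 0.0, 1.424]
ft_force: [-0.6, -0.1, -3.2]
finger_gap: 0.0551
time_s: 11.65
position: [0.4475, 0.1214, 0.127]
orientation: [-3.141, 0.0, 1.424]
ft_force: [-1.0, -0.2, -3.2]
finger_gap: 0.0548
time_s: 11.85
position: [0.4477, 0.1215, 0.1262]
orientation: [3.141, -0.0, 1.424]
ft_force: [-1.4, -0.3, -3.0]
finger_gap: 0.0553
```

```bash
python3 -m handwheel '[[[0,0,-1],[0,0,0],-1],[[0,0,0],[0,0,0],-1]]'; python3 -m handwheel '[[[0,0,-1],[0,0,0],-1],[[0,0,0],[0,0,0],-1]]'
```

```text
time_s: 12.05
position: [0.4476, 0.1215, 0.1251]
orientation: [-3.142, 0.0, 1.424]
ft_force: [-1.2, 1.0, -3.3]
finger_gap: 0.0551
time_s: 12.25
position: [0.4479, 0.1214, 0.1247]
orientation: [3.141, 0.0, 1.424]
ft_force: [-2.4, -0.5, 2.3]
finger_gap: 0.055
```

```bash
python3 -m handwheel '[[[0,0,0],[0,0,0],0.3],[[0,0,0],[0,0,0],0.5],[[0,0,0],[0,0,0],0.8],[[0,0,0],[0,0,0],0.8],[[0,0,0],[0,0,0],0.8]]'; python3 -m handwheel '[[[0,0,10],[0,0,0],0.8],[[0,0,30],[0,0,0],0.8],[[0,0,40],[0,0,0],1],[[0,0,35],[0,0,0],1],[[0,-20,10],[0,0,0],1],[[0,-40,0],[0,0,0],1],[[0,-40,0],[0,0,0],1],[[0,-40,0],[0,0,0],1]]'
python3 - <<'E'
from h import *
snap('scene','s5');snap('wrist','w5');s=state();print(s['position'],s['ft_force'],s['time_s'])
a=cv2.imread('pics/s5.png');cv2.imwrite('pics/s5c.png',cv2.resize(a[100:270,240:460],(776,600)))
E
```

```text
time_s: 12.75
position: [0.4477, 0.1215, 0.1243]
orientation: [3.141, -0.0, 1.424]
ft_force: [0.1, 1.0, -1.2]
finger_gap: 0.0828
time_s: 13.55
position: [0.4476, -0.0199, 0.2504]
orientation: [3.14, 0.0, 1.425]
ft_force: [-0.1, 1.0, 0.8]
finger_gap: 0.0918
[ 0.44776276 -0.02228824  0.2501289 ] [0.69611476 1.00667081 0.0818186 ] 13.65
```

View pics/s5c.png

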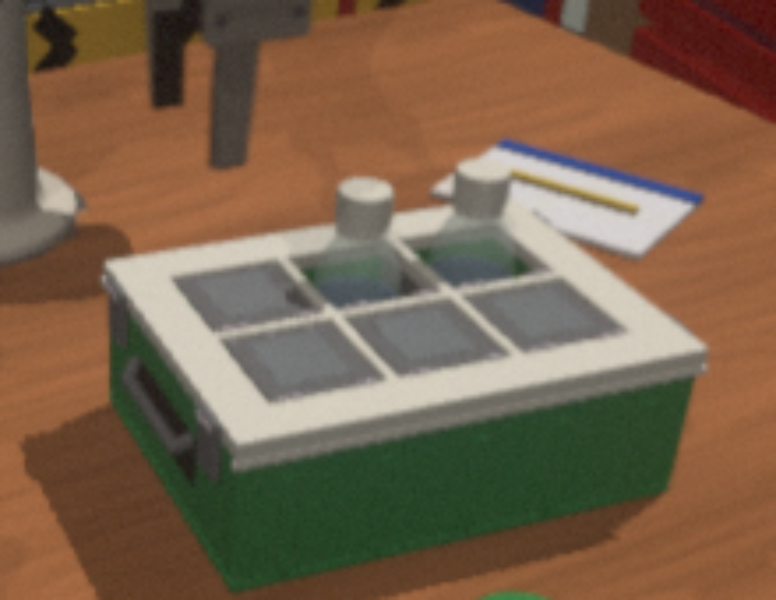

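View pics/w5.png

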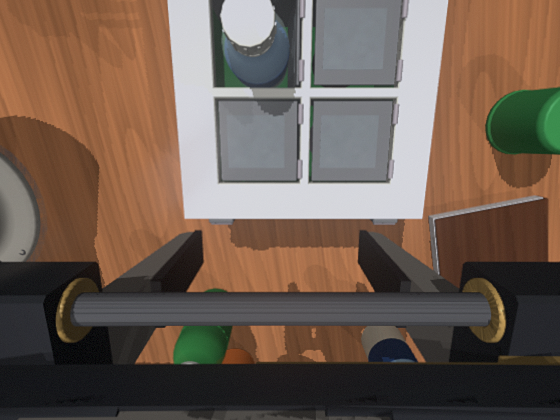

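Bottle B now stands in cell 2, its cap level with bottle0's, upright, with cell 3's flap shut again. Next is bottle A.

```bash
python3 -m handwheel '[[[17,-38,0],[0,0,0],1],[[17,-38,0],[0,0,0],1],[[17,-38,0],[0,0,0],1],[[17,-38,0],[0,0,0],1],[[17,-38,0],[0,0,0],1],[[17,-38,0],[0,0,0],1],[[16,-10,0],[0,0,0],1],[[0,0,0],[0,0,0],1]]'; python3 -m handwheel '[[[0,0,0],[0,0,0],1]]'
python3 - <<'E'
from h import *
snap('wrist','w6');s=state();print(s['position'],s['orientation'],s['time_s'])
E
```

```text
time_s: 14.45
position: [0.5668, -0.2573, 0.2491]
orientation: [3.141, -0.0, 1.423]
ft_force: [-0.6, 0.1, -0.1]
finger_gap: 0.0921
time_s: 14.55
position: [0.5657, -0.2555, 0.2493]
orientation: [-3.141, -0.001, 1.425]
ft_force: [0.6, 0.3, 0.3]
finger_gap: 0.0922
[ 0.56548579 -0.2552231   0.24945646] [-3.14124305e+00 -4.38307304e-04  1.42490494e+00] 14.6
```

View pics/w6.png

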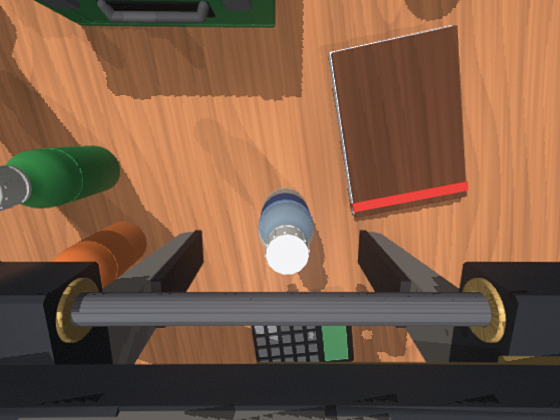

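The wrist view shows clear bottle A between the open fingers, cap at (287,253), with the blue band below it. Green and orange are off to the left.

Run:
```python
from h import *
print(atz('w6',287,253,.17))
```

```text
[ 0.56643372 -0.29245387  0.17      ]
```

```bash
python3 -m handwheel '[[[1,-20,0],[0,0,0],1],[[0,-18,0],[0,0,0],1],[[0,0,-25],[0,0,0],1],[[0,0,-30],[0,0,0],1],[[0,0,-30],[0,0,0],1],[[0,0,-30],[0,0,0],1],[[0,0,-15],[0,0,0],1],[[0,0,-8],[0,0,0],1]]'; python3 -m handwheel '[[[0,0,0],[0,0,0],1],[[0,0,0],[0,0,0],1]]'
```

```text
time_s: 15.4
position: [0.5657, -0.2947, 0.1097]
orientation: [-3.14, -0.001, 1.423]
ft_force: [0.2, -0.1, -0.1]
finger_gap: 0.0918
time_s: 15.6
position: [0.5674, -0.2954, 0.1129]
orientation: [3.139, 0.001, 1.424]
ft_force: [0.4, -0.5, -0.1]
finger_gap: 0.0918
```

```bash
python3 -m handwheel '[[[0,2,-1],[0,0,0],1],[[0,0,0],[0,0,0],-1],[[0,0,0],[0,0,0],-1],[[0,0,0],[0,0,0],-1],[[0,0,0],[0,0,0],-1],[[0,0,0],[0,0,0],-1],[[0,0,0],[0,0,0],-1]]' 35; python3 -m handwheel '[[[0,0,0],[0,0,0],-1],[[0,0,5],[0,0,0],-1],[[0,0,15],[0,0,0],-1],[[0,0,20],[0,0,0],-1],[[0,0,30],[0,0,0],-1],[[0,0,40],[0,0,0],-1],[[0,0,36],[0,0,0],-1],[[0,0,0],[0,0,0],-1]]'
python3 - <<'E'
from h import *
snap('wrist','w7');s=state();print(s['position'],s['ft_force'],s['time_s'])
f='w7'
print([dep(f,u,v) for u,v in((280,272),(270,280),(280,332),(250,280))])
E
```

```text
time_s: 16.3
position: [0.5664, -0.2925, 0.1102]
orientation: [-3.141, -0.0, 1.424]
ft_force: [-1.8, -0.1, 1.0]
finger_gap: 0.056
time_s: 17.1
position: [0.5694, -0.2944, 0.2642]
orientation: [3.13, 0.006, 1.424]
ft_force: [0.5, -1.1, -3.1]
finger_gap: 0.056
[ 0.56809938 -0.29360649  0.26004824] [ 0.64646187  0.21552907 -4.52151966] 17.15
[array([ 0.57041603, -0.28229668,  0.32272151]), array([ 0.56601012, -0.28513393,  0.32264504]), array([ 0.56657475, -0.30849218,  0.32329533]), array([ 0.55818299, -0.28403021,  0.32245923])]
```

View pics/w7.png

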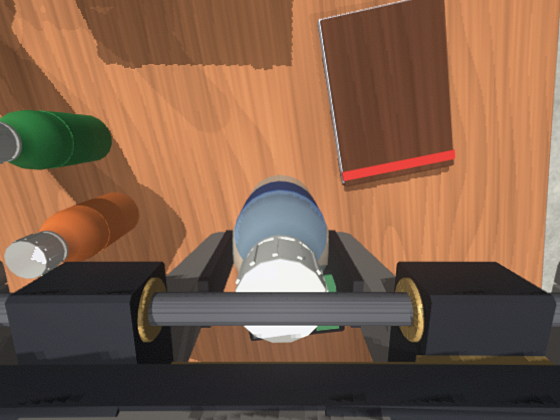

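Bottle A is held upright. I carry it to cell 6.

```bash
python3 -m handwheel '[[[-5,40,0],[0,0,0],-1],[[-5,40,0],[0,0,0],-1],[[-5,40,0],[0,0,0],-1],[[-5,40,0],[0,0,0],-1],[[-5,40,0],[0,0,0],-1],[[-5,40,0],[0,0,0],-1],[[-5,40,0],[0,0,0],-1],[[-5,20,0],[0,0,0],-1]]'; python3 -m handwheel '[[[-2,12,0],[0,0,0],-1],[[0,0,0],[0,0,0],-1],[[0,0,0],[0,0,0],-1],[[0,0,0],[0,0,0],-1]]'
```

```text
time_s: 17.95
position: [0.5246, 0.0109, 0.2534]
orientation: [-3.137, -0.002, 1.426]
ft_force: [-0.2, 0.2, -4.1]
finger_gap: 0.0556
time_s: 18.35
position: [0.5247, 0.0183, 0.2558]
orientation: [-3.141, 0.0, 1.422]
ft_force: [-0.4, 0.4, -4.3]
finger_gap: 0.0561
```

```bash
python3 -m handwheel '[[[-1,1,-10],[0,0,0],-1],[[0,0,-8],[0,0,0],-1],[[0,0,-5],[0,0,0],-1],[[0,0,-2],[0,0,0],-1],[[0,0,0],[0,0,0],-1]]'; python3 -m handwheel '[[[0,0,-2],[0,0,0],-1]]'; python3 -m handwheel '[[[0,0,-1],[0,0,0],-1]]'
```

```text
time_s: 18.85
position: [0.5234, 0.0204, 0.2307]
orientation: [-3.141, -0.0, 1.424]
ft_force: [0.4, 0.4, -3.9]
finger_gap: 0.0558
time_s: 18.95
position: [0.524, 0.0204, 0.2297]
orientation: [3.14, 0.0, 1.424]
ft_force: [-0.1, 0.0, -4.4]
finger_gap: 0.0557
time_s: 19.05
position: [0.5238, 0.0205, 0.2284]
orientation: [3.141, 0.0, 1.424]
ft_force: [0.4, -0.9, -4.6]
finger_gap: 0.0564
```

```bash
python3 -m handwheel '[[[0,0,-1],[0,0,0],-1]]'; python3 -m handwheel '[[[0,0,-1],[0,0,0],-1]]'
```

```text
time_s: 19.15
position: [0.5238, 0.0205, 0.2274]
orientation: [3.141, 0.0, 1.424]
ft_force: [-0.1, 0.2, -3.7]
finger_gap: 0.0559
time_s: 19.25
position: [0.5237, 0.0205, 0.2264]
orientation: [3.141, 0.0, 1.424]
ft_force: [-0.0, -0.7, -3.4]
finger_gap: 0.0555
```

```bash
python3 -m handwheel '[[[0,0,-1],[0,0,0],-1]]'; python3 -m handwheel '[[[0,0,-1],[0,0,0],-1]]'
```

```text
time_s: 19.35
position: [0.5237, 0.0205, 0.2255]
orientation: [3.141, 0.0, 1.424]
ft_force: [0.0, -0.7, -3.6]
finger_gap: 0.0553
time_s: 19.45
position: [0.5238, 0.0204, 0.225]
orientation: [3.141, 0.0, 1.424]
ft_force: [-2.8, 0.3, 4.1]
finger_gap: 0.056
```

```bash
python3 -m handwheel '[[[0,0,-1],[0,0,0],-1]]'; python3 -m handwheel '[[[0,0,-1],[0,0,0],-1]]'
```

```text
time_s: 19.55
position: [0.5239, 0.0204, 0.2248]
orientation: [3.14, 0.0, 1.424]
ft_force: [-4.4, 0.3, 9.5]
finger_gap: 0.0557
time_s: 19.65
position: [0.524, 0.0204, 0.2247]
orientation: [3.14, 0.0, 1.424]
ft_force: [-6.1, 0.4, 13.4]
finger_gap: 0.0557
```

Cell 6 is blocked, stopping at the same height as cell 3, with 13 N at most. I back off and go to cell 5.

```bash
python3 -m handwheel '[[[0,0,10],[0,0,0],-1],[[0,0,14],[0,0,0],-1],[[3,22,3],[0,0,0],-1],[[3,22,0],[0,0,0],-1],[[3,22,0],[0,0,0],-1],[[4,22,0],[0,0,0],-1],[[0,0,0],[0,0,0],-1],[[0,0,0],[0,0,0],-1]]'
```

```text
time_s: 20.45
position: [0.5367, 0.1084, 0.2495]
orientation: [3.141, 0.001, 1.425]
ft_force: [0.2, 0.6, -4.1]
finger_gap: 0.0559
```

Run:
```python
from h import *
snap('wrist','w8');s=state();print(s['position'],s['ft_force'],s['time_s'])
```

```text
[0.53667613 0.10797148 0.24941184] [-0.01713781  0.76730752 -4.12909368] 20.5
```

View pics/w8.png

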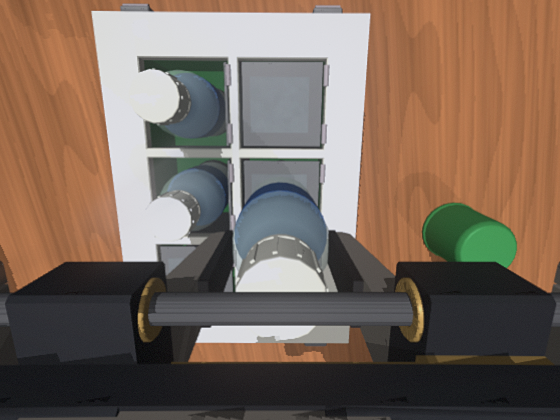

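Bottle A hangs over cell 5, clear of bottle B (cap at (172,217)) and bottle0 (157,95). I feel downward.

```bash
python3 -m handwheel '[[[0,0,-8],[0,0,0],-1],[[0,0,-7],[0,0,0],-1],[[0,0,-4],[0,0,0],-1],[[0,0,-2],[0,0,0],-1],[[0,0,0],[0,0,0],-1]]'; python3 -m handwheel '[[[0,0,-1],[0,0,0],-1]]'; python3 -m handwheel '[[[0,0,-1],[0,0,0],-1]]'
```

```text
time_s: 21.0
position: [0.5363, 0.1083, 0.2277]
orientation: [-3.141, 0.0, 1.424]
ft_force: [-0.5, -0.3, -3.8]
finger_gap: 0.0558
time_s: 21.1
position: [0.5369, 0.1084, 0.2275]
orientation: [3.141, -0.0, 1.424]
ft_force: [-0.7, -0.2, -3.6]
finger_gap: 0.0555
time_s: 21.2
position: [0.5369, 0.1084, 0.2266]
orientation: [3.141, -0.0, 1.424]
ft_force: [-0.1, -1.1, -2.3]
finger_gap: 0.0558
```

```bash
python3 -m handwheel '[[[0,0,-1],[0,0,0],-1]]'; python3 -m handwheel '[[[0,0,-1],[0,0,0],-1]]'
```

```text
time_s: 21.3
position: [0.5368, 0.1085, 0.2256]
orientation: [3.141, -0.0, 1.424]
ft_force: [-0.7, 0.1, -2.5]
finger_gap: 0.0562
time_s: 21.4
position: [0.5368, 0.1085, 0.2246]
orientation: [3.141, -0.0, 1.424]
ft_force: [-1.0, 0.5, -1.9]
finger_gap: 0.0558
```

```bash
python3 -m handwheel '[[[0,0,-1],[0,0,0],-1]]'; python3 -m handwheel '[[[0,0,-1],[0,0,0],-1]]'
```

```text
time_s: 21.5
position: [0.5368, 0.1085, 0.2234]
orientation: [3.141, -0.0, 1.424]
ft_force: [-0.5, -0.5, -2.6]
finger_gap: 0.0556
time_s: 21.6
position: [0.5369, 0.1085, 0.2224]
orientation: [3.141, -0.0, 1.424]
ft_force: [0.6, 0.2, -2.3]
finger_gap: 0.0558
```

```bash
python3 -m handwheel '[[[0,0,-1],[0,0,0],-1]]'; python3 -m handwheel '[[[0,0,-1],[0,0,0],-1]]'
```

```text
time_s: 21.7
position: [0.5369, 0.1085, 0.2214]
orientation: [3.141, -0.0, 1.424]
ft_force: [0.3, -0.5, -2.0]
finger_gap: 0.0555
time_s: 21.8
position: [0.5367, 0.1085, 0.2202]
orientation: [3.141, -0.0, 1.424]
ft_force: [0.2, 0.2, -2.6]
finger_gap: 0.0558
```

```bash
python3 -m handwheel '[[[0,0,-1],[0,0,0],-1]]'; python3 -m handwheel '[[[0,0,-1],[0,0,0],-1]]'
```

```text
time_s: 21.9
position: [0.5366, 0.1085, 0.2191]
orientation: [-3.141, -0.0, 1.424]
ft_force: [0.1, -0.3, -1.9]
finger_gap: 0.0559
time_s: 22.0
position: [0.5365, 0.1085, 0.218]
orientation: [-3.141, 0.0, 1.424]
ft_force: [-0.3, 0.3, -2.0]
finger_gap: 0.056
```

Base is about 10 mm below the cover and the flap is still soft. I keep going with small steps until well past 15 mm.

```bash
python3 -m handwheel '[[[0,0,-1],[0,0,0],-1],[[0,0,-1],[0,0,0],-1]]'; python3 -m handwheel '[[[0,0,-1],[0,0,0],-1],[[0,0,-1],[0,0,0],-1]]'
```

```text
time_s: 22.2
position: [0.5364, 0.1085, 0.216]
orientation: [-3.141, 0.0, 1.424]
ft_force: [-1.1, 0.9, -2.9]
finger_gap: 0.0559
time_s: 22.4
position: [0.5365, 0.1085, 0.214]
orientation: [-3.141, 0.0, 1.424]
ft_force: [-0.3, 0.3, -3.4]
finger_gap: 0.056
```

```bash
python3 -m handwheel '[[[0,0,-1],[0,0,0],-1],[[0,0,-1],[0,0,0],-1]]'; python3 -m handwheel '[[[0,0,-1],[0,0,0],-1],[[0,0,-1],[0,0,0],-1],[[0,0,-1],[0,0,0],-1]]'; python3 -m handwheel '[[[0,0,-2],[0,0,0],-1],[[0,0,-2],[0,0,0],-1]]'
```

```text
time_s: 22.6
position: [0.5365, 0.1085, 0.2121]
orientation: [-3.141, -0.0, 1.424]
ft_force: [-1.4, 0.4, -2.8]
finger_gap: 0.056
time_s: 22.9
position: [0.5366, 0.1085, 0.2091]
orientation: [-3.141, 0.0, 1.424]
ft_force: [-1.8, 0.2, -2.8]
finger_gap: 0.0555
time_s: 23.1
position: [0.5365, 0.1085, 0.205]
orientation: [-3.141, 0.0, 1.424]
ft_force: [-0.9, 0.4, -3.3]
finger_gap: 0.0561
```

Cell 5 is empty. I lower in.

```bash
python3 -m handwheel '[[[0,0,-5],[0,0,0],-1],[[0,0,-5],[0,0,0],-1],[[0,0,-5],[0,0,0],-1],[[0,0,-5],[0,0,0],-1]]'; python3 -m handwheel '[[[0,0,-4],[0,0,0],-1],[[0,0,-4],[0,0,0],-1],[[0,0,-4],[0,0,0],-1]]'
```

```text
time_s: 23.5
position: [0.5364, 0.1085, 0.1844]
orientation: [-3.141, 0.0, 1.424]
ft_force: [-1.6, 0.1, -3.4]
finger_gap: 0.0558
time_s: 23.8
position: [0.5367, 0.1084, 0.1729]
orientation: [3.141, 0.0, 1.424]
ft_force: [-0.8, -1.2, -3.3]
finger_gap: 0.0559
```

Run:
```python
from h import *
snap('wrist','w9');snap('scene','s9');s=state();print(s['position'],s['ft_force'],s['time_s'])
a=cv2.imread('pics/s9.png');b=cv2.imread('pics/w9.png');cv2.imwrite('pics/m9.png',np.hstack([cv2.resize(a[80:250,270:440],(400,400)),cv2.resize(b[:400,60:460],(400,400))]))
```

```text
[0.53614539 0.1084919  0.17242202] [-0.07924212 -0.74107092 -4.13160649] 23.9
```

View pics/m9.png

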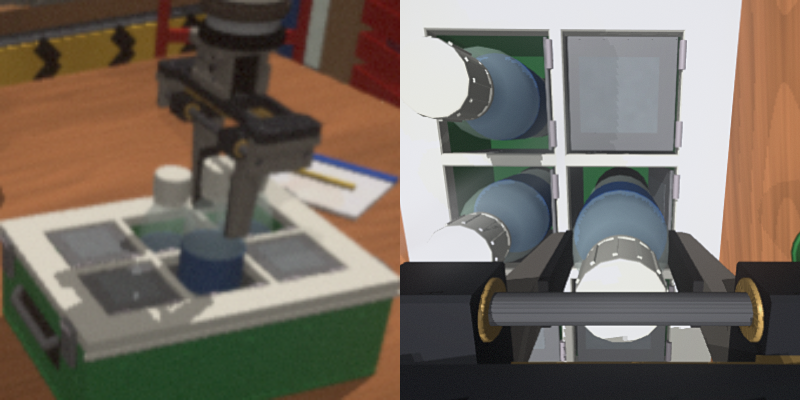

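Bottle A is sliding into cell 5 upright. The left finger is clear of bottle B, whose cap is at (465,240) in the picture.

```bash
python3 -m handwheel '[[[0,0,-4],[0,0,0],-1],[[0,0,-4],[0,0,0],-1],[[0,0,-4],[0,0,0],-1],[[0,0,-4],[0,0,0],-1]]'; python3 -m handwheel '[[[0,0,-4],[0,0,0],-1],[[0,0,-4],[0,0,0],-1],[[0,0,-4],[0,0,0],-1]]'
```

```text
time_s: 24.3
position: [0.5366, 0.1085, 0.1568]
orientation: [-3.142, 0.0, 1.424]
ft_force: [-0.4, 0.2, -3.7]
finger_gap: 0.0558
time_s: 24.6
position: [0.5366, 0.1085, 0.1448]
orientation: [-3.142, -0.0, 1.424]
ft_force: [-0.3, -0.4, -4.2]
finger_gap: 0.0557
```

```bash
python3 -m handwheel '[[[0,0,-4],[0,0,0],-1],[[0,0,-4],[0,0,0],-1],[[0,0,-3],[0,0,0],-1]]'; python3 -m handwheel '[[[0,0,-3],[0,0,0],-1],[[0,0,-2],[0,0,0],-1],[[0,0,0],[0,0,0],-1]]'
```

```text
time_s: 24.9
position: [0.5365, 0.1085, 0.1338]
orientation: [-3.141, 0.0, 1.424]
ft_force: [-1.1, 0.1, -4.6]
finger_gap: 0.0557
time_s: 25.2
position: [0.5363, 0.1085, 0.1288]
orientation: [-3.141, 0.0, 1.424]
ft_force: [-0.4, -0.3, -4.6]
finger_gap: 0.0554
```

```bash
python3 -m handwheel '[[[0,0,-2],[0,0,0],-1],[[0,0,-2],[0,0,0],-1],[[0,0,0],[0,0,0],-1]]'; python3 -m handwheel '[[[0,0,-1],[0,0,0],-1],[[0,0,0],[0,0,0],-1]]'
```

```text
time_s: 25.5
position: [0.5364, 0.1085, 0.1249]
orientation: [-3.141, 0.0, 1.424]
ft_force: [-0.2, 0.9, -4.7]
finger_gap: 0.0556
time_s: 25.7
position: [0.5366, 0.1085, 0.1241]
orientation: [-3.141, -0.0, 1.424]
ft_force: [-0.3, -0.1, -4.0]
finger_gap: 0.0558
```

```bash
python3 -m handwheel '[[[0,0,-1],[0,0,0],-1],[[0,0,0],[0,0,0],-1]]'; python3 -m handwheel '[[[0,0,-1],[0,0,0],-1],[[0,0,0],[0,0,0],-1]]'
```

```text
time_s: 25.9
position: [0.5368, 0.1084, 0.1235]
orientation: [3.141, 0.0, 1.424]
ft_force: [-0.5, -0.3, -2.2]
finger_gap: 0.0558
time_s: 26.1
position: [0.537, 0.1082, 0.1234]
orientation: [3.141, 0.0, 1.424]
ft_force: [-3.7, -1.8, 5.4]
finger_gap: 0.0555
```

It is standing on the mat. I open just enough to clear it and lift straight up.

```bash
python3 -m handwheel '[[[0,0,0],[0,0,0],0.3],[[0,0,0],[0,0,0],0.45],[[0,0,0],[0,0,0],0.45],[[0,0,0],[0,0,0],0.45],[[0,0,0],[0,0,0],0.45]]'; python3 -m handwheel '[[[0,0,5],[0,0,0],0.45],[[0,0,15],[0,0,0],0.45],[[0,0,30],[0,0,0],0.45],[[0,0,40],[0,0,0],0.45],[[0,0,40],[0,0,0],0.45],[[0,-30,10],[0,0,0],0.6],[[0,-40,0],[0,0,0],1],[[0,-40,0],[0,0,0],1]]';python3 -m handwheel '[[[0,-40,0],[0,0,0],1],[[0,-40,0],[0,0,0],1],[[0,-40,0],[0,0,0],1],[[0,-30,0],[0,0,0],1],[[0,0,0],[0,0,0],1],[[0,0,0],[0,0,0],1]]'
python3 - <<'E'
from h import *
snap('scene','s10');snap('top','t10');s=state();print(s['position'],s['ft_force'],s['time_s'])
a=cv2.imread('pics/s10.png');cv2.imwrite('pics/s10c.png',cv2.resize(a[100:270,240:460],(776,600)))
for n,c in(('t0',1),('t10',1)):pass
E
```

```text
time_s: 26.6
position: [0.5367, 0.1085, 0.1221]
orientation: [3.141, -0.0, 1.424]
ft_force: [0.5, 0.6, 1.1]
finger_gap: 0.0668
time_s: 27.4
position: [0.5372, -0.0025, 0.2647]
orientation: [3.138, 0.0, 1.425]
ft_force: [1.1, 0.1, -0.5]
finger_gap: 0.0872
time_s: 28.0
position: [0.5367, -0.1518, 0.2633]
orientation: [3.141, -0.0, 1.423]
ft_force: [-0.2, 0.8, 1.6]
finger_gap: 0.0917
[ 0.5368103  -0.15061789  0.26292794] [ 0.44269008 -0.45660541  0.0597889 ] 28.1
```

View pics/s10c.png

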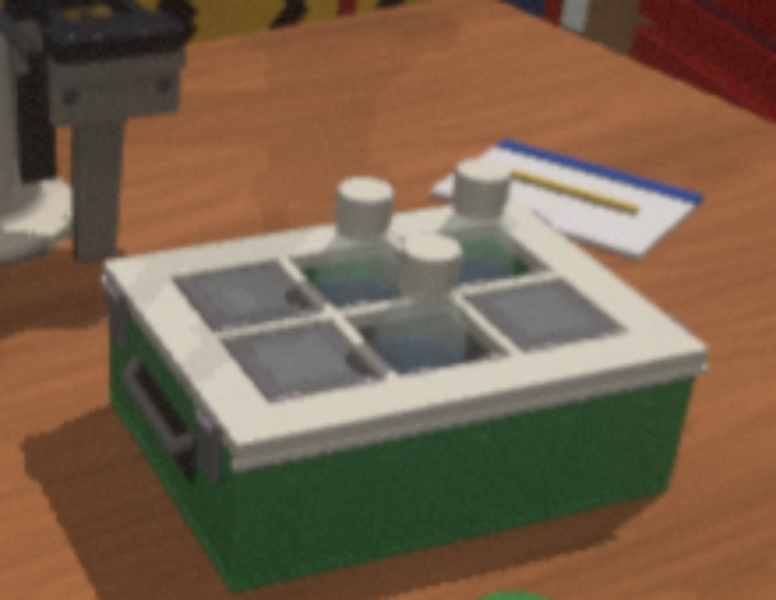

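View pics/t10.png

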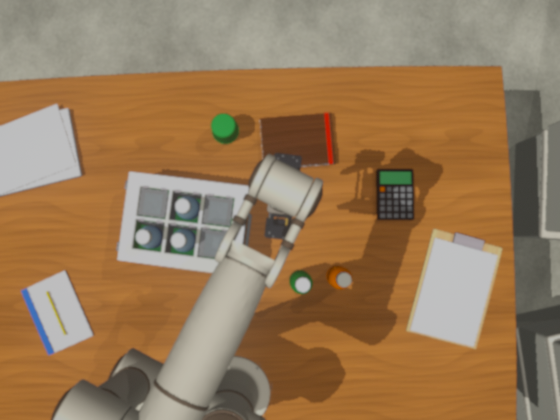

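The top view shows three caps in the crate, at (144,237), (180,240) and (184,206). Look-alikes, book, beaker and calculator are in their old places. I check the cap heights by depth.

Run:
```python
from h import *
for u,v in((143,237),(179,240),(183,206)):print(dep('t10',u,v).round(4))
```

```text
[0.4576 0.2087 0.1837]
[0.4475 0.1147 0.1822]
[0.5354 0.1026 0.1811]
```

All three caps are about 0.182 m up, close to the expected 0.183 m (13 mm mat plus 170 mm bottle).

```bash
python3 -c "
from workcell import *
print(job_done())"
```

```text
the job is handed in; nothing more can be done
None
```

Both clear, blue-banded bottles are in the crate, one in cell 2 and one in cell 5, and I handed the job in at about 28 s of the 72 s allowed.

- **Feeling for the cells:** Cells 3 and 6 stopped hard, so I backed off both. Cells 2 and 5 gave softly, and I lowered a bottle onto the mat in each. I did not need to try cell 4.
- **Pressing on cell 3:** the first press there reached about 35 N at the wrist before I backed off. That is firmer than "gently" calls for, though it is below the 120 N wrist limit. After that I used steps of 1 to 2 mm, and cell 6 reached about 13 N.
- **Last checks:** the three cap tops in the crate, bottle0's included, measured 0.181 to 0.184 m, against an expected 0.183 m. The bottles stand upright and the gripper is clear of everything. In the last top view the beaker, book, calculator and the green and orange look-alikes are where they were.
- **One disagreement:** with each bottle held, the finger gap read about 55 mm rather than the 62 mm body diameter. The grip held and neither bottle slipped noticeably.

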